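Reset the saw's overload switch under its sprung cover

TASK

The saw has tripped. Press the release tab on the front of its switch box so that the cover springs up, push the cover all the way back until it rests against its stop, then press the smaller of the two round buttons inside, the reset, fully down and let go. Do all of it by touch only: do not press the larger button, and do not pick up or shove away the offcuts and tools lying about.

Things in the scene. Friction and masses are not known exactly. Their poses are not given: they have to be found in the camera images.
- box: grey switch box bolted to the table, 130 mm (its x) by 170 mm (its y), walls 64 mm tall, 4 mm thick, under a cover. Origin: centre of its underside; -x side = front with the tab, +x side = cover hinge, z up. Inner floor with two buttons 38 mm above the table. Hinge axis along y at x = +65 mm, 66 mm above the table. Bolt lugs stick out 24 mm at both y sides, 8 mm tall.
- cover (a joint): hinge angle of the cover, rad: 0 = shut (rests at 0.01 under the latch), 0.87 = where its spring leaves it once released, 1.85 = fully open at its stop, leaning back past upright. Plate 133 mm long from the hinge, 172 wide, 6 thick, 80 g, underside in line with the hinge axis. Beyond 0.87 hinge friction (0.04 N m) keeps it where it is left, so push it all the way; about 1 N moves it.
- cover_edge (a point): middle of the cover's free edge; moves with it. Shut: box x = -68 mm, 69 mm up. Sprung ajar: box x about -15 mm, about 170 mm up. The cover can be pushed from the front, towards the box's +x, with fingers pointing down and their tips about 135 mm above the table; at the stop its inner face is at box x = +85 mm at that height.
- tab (a joint): rocking angle of the release tab in rad: 0 = at rest, 0.25 = fully down; the latch lets go at about 0.13. A spring brings it back. Pressed at its pad it takes about 4 N to start, 6 to 7 N where the latch lets go, 9 N fully down; a hard stop follows.
- tab_pad (a point): press point on top of the tab's pad, a ribbed steel plate 44 mm wide (box y) sticking out from the middle of the box's front to box x = -114 mm; point at box x = -98 mm, 45 mm above the table. Press straight down; full travel about 6 mm. Behind the pad, at box x = -76 to -72 mm, a hook rises to 78 mm above the table, over the cover's edge. Once free the cover swings up and away from the tab.
- reset (a joint): travel of the reset button in m: 0 = up, 0.006 = fully down; springs back; 1.5 N to start, 5 N fully down.
- reset_top (a point): centre of the top of the reset button, the SMALLER round black button inside the box (20 mm across, in a 36 mm steel collar 12 mm tall): 60 mm above the table, 4 mm below the rim of the walls. It may be the left or the right one. Pressed straight down.
- jog (a joint): travel of the other, larger button in m: 0 = up, 0.006 = fully down. Must stay up.
- jog_top (a point): centre of the top of the LARGER round black button inside the box (36 mm across, in a 52 mm steel collar), about 72 mm to the side of the reset button, same height. Not to be pressed.
- offcut_block: bystander: light wood offcut, 90 x 60 x 30 mm, lying left of the box. Origin: centre of its underside.
- offcut_strip: bystander: wood strip 120 x 25 x 20 mm, in front of the box to the right. Origin: centre of its underside.
- offcut_wedge: bystander: stepped wood offcut about 110 x 50 x 26 mm, in front of the box to the left. Origin: centre of its underside.
- push_stick: bystander: plywood push stick about 265 x 40 x 14 mm, right of the box. Origin: centre of its underside.
- wrench: bystander: steel wrench 170 mm long, lying behind the box. Origin: centre of its underside.
- tape: bystander: black tape measure case 70 x 40 x 60 mm, standing behind the box to the left. Origin: centre of its underside.
Not all that is in view belongs to the job. Several things have the shape of the box; the one meant has the colours described above.

How it is judged:
By the outcome, as a careful person would: the job done as asked, in the order asked, and still so for the second after the job is handed in, with the robot touching nothing.
It also fails if it takes over 48 s, if anything falls off the work surface, if the arm or the gripper's body presses on something with over 40 N, if the wrist force passes 120 N, or if a joint passes its speed limit or range.

ROBOT

A 6-joint arm with a two-finger parallel gripper is mounted at the origin on the work surface. World frame = base frame: x ahead of the robot, y to its left, z up, the work surface at z = 0. Lengths are in m, angles in degrees, forces in N, time in s.
With the tool pointing down it reaches from about 0.35 to 0.875 m from the base axis. Payload 4.2 kg.
Tool frame: the origin (TCP) lies where the fingers leave the gripper's body, on its centre line; the fingertips stand 70 mm ahead of it and the grasp point (between the pads) lies 51 mm ahead of it; z points along the fingers, y is the direction in which the jaws open and shut (so a half turn about z gives the same grasp; the last joint's range is limited). The gripper opens to 87 mm and grips with 3 to 60 N. Pads are 19 mm wide; open, the fingers measure 117 mm over their backs; the gripper's body (75 mm by 190 mm) begins 51 mm behind the grasp point.
Start: joints at [85.863, 22.042, 0.453, 0, -68.411, -14.817], TCP at [0.203, 0.591, 0.292] pointing down, gripper open.
Joint ranges: [-179.83, 179.83], [-69.29, 118.12], [-61.27, 80.66], [-181.25, 117.63], [-171.15, -9.14], [-177.46, 177.46]. Speed limits (degrees/s): [159.86, 159.86, 180, 180, 180, 180].

INTERFACE

Orientations are given as a 3x3 rotation matrix whose columns are the frame's x, y, z axes.
In Python, from station import sense, capture, camera_model, finish_job gives the robot as it stands.
- The arm moves only by the shell command python3 -m inch 'ROWS'. ROWS is JSON, a list of rows, each an object with "hand": the closure, from 0 (fully open) to 1 (shut); "slide": the shift along the world's x, y, z in cm, a list of three; "yaw": the turn about the world's z in rad. A call has 1 to 10 rows; each row is the pose to reach, as a shift and turn from the pose commanded when the call began; what a row does not reach only later rows make up. A row lasts 1/8 s, in which the tool goes at most 62.5 mm and 10.7 degrees, less where a joint would pass 70% of its speed; a pose out of reach is approached as far as the arm can. A call with a gripper value outside its range is refused whole. The fingers move at their own pace and stop on an object; the grip force is fixed at half the most. Time passes only in rows, so rows that repeat a pose let the fingers close. It gives the time, the measured TCP pose, the force and the opening at its end, in the units of the state.
- sense(): the state, without advancing time (a new reading comes with each control period).
- capture(name): name is "scene" or "top" or "wrist"; returns the picture (420x560x3 uint8, blue, green, red); there is no depth.
- camera_model(name): a dict with "mtx" (3x3 intrinsics, pixels), "xyz" and "orientation" of the camera in the world; the wrist camera has in their place "tool_from_camera" (4x4, takes a point from camera to tool coordinates, whose origin is the TCP and whose axes are the flange's). Camera axes: x right, y up, looking along -z (the intrinsics and any distortion apply to the point x, -y, -z); pixel columns grow to the right and rows downward; lengths in m; the calibration is good to about 2 mm. A picture is of the moment at which its call begins: read the wrist's pose just before it. camera_model takes no time and is no camera call.
- finish_job(): hands the job in, once; it reports no verdict.
The state is a dict: "time_s": time; "joints": joint angles; "joint_velocities": joint speeds; "effort": joint torques, N m; "tcp_pos": TCP position; "ee_rot": TCP orientation; "wrist_force": force on the tool from outside, world axes, zero at the start; "moment": the same for the moment, N m; "gripper_width": opening from 0.0 (shut) to 1.0 (fully open).
Only numpy, scipy, OpenCV 4.12 (cv2) and the standard library are available. Lean on these libraries where they do the work, as an engineer would, in place of code of your own. Each camera call takes 0.05 s, during which the arm holds its last target. There are 200 camera calls.

## Working session

There is one attempt and no reset: what is moved stays moved. The work goes in short steps, Python scripts to look and compute and a shell command to move; the robot and the scene stay as the last step left them, time stands still between calls to the robot, and variables do not carry over. Pictures are saved under pics/ and viewed, about 8 in all and at most 12, crops included, and the job is handed in when it is done.

```bash
mkdir -p pics
python3 - <<'E'
from station import *
import cv2
for n in("scene","top"):
    cv2.imwrite(f"pics/{n}0.png",capture(n)); m=camera_model(n); print(n,m)
s=sense();print(s['tcp_pos'],s['ee_rot'],s['wrist_force'],s['gripper_width'],s['time_s'])
E
```

```text
scene {'mtx': array([[522.51086009,   0.        , 279.28079573],
       [  0.        , 522.51086009, 197.16521149],
       [  0.        ,   0.        ,   1.        ]]), 'xyz': array([1.42675195, 0.27861992, 1.076129  ]), 'orientation': array([[-0.26427541, -0.7146772 ,  0.64760714],
       [ 0.96437121, -0.18738663,  0.18674693],
       [-0.01211086,  0.6738863 ,  0.7387358 ]])}
top {'mtx': array([[381.48641443,   0.        , 276.61022612],
       [  0.        , 381.48641443, 209.05776412],
       [  0.        ,   0.        ,   1.        ]]), 'xyz': array([0.38298427, 0.02179891, 1.20731756]), 'orientation': array([[ 0.01556002,  0.98907165, -0.1466123 ],
       [-0.99987763,  0.01515475, -0.00388081],
       [-0.00161653,  0.14665474,  0.98918642]])}
[0.20285158 0.5907382  0.29126137] [[ 9.45727785e-01 -3.24959464e-01 -5.50440072e-04]
 [-3.24959913e-01 -9.45725825e-01 -1.92817402e-03]
 [ 1.06013005e-04  2.00239870e-03 -9.99997990e-01]] [ 0.01894218  0.594225   -0.28093164] 0.9963053021709862 0.1
```

View pics/scene0.png

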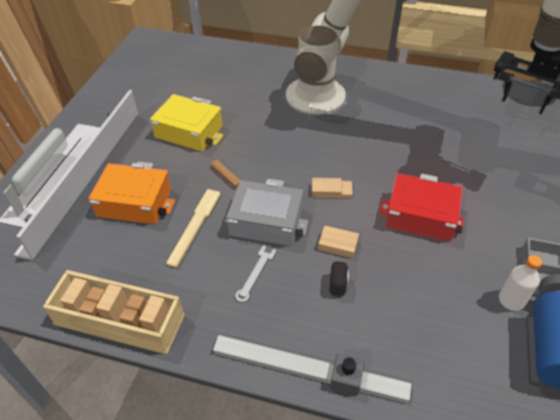

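View pics/top0.png

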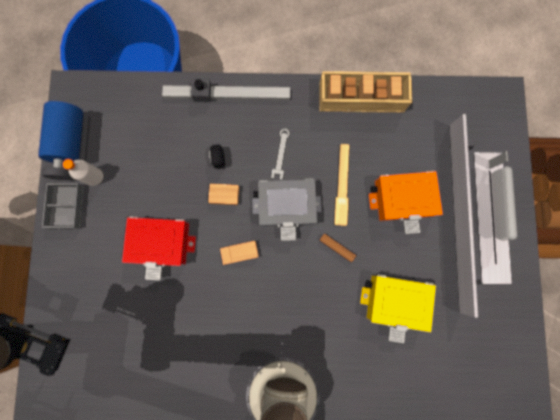

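The grey box is at top px (287,202) with its tab toward the robot at (288,232). The scene view agrees: box at (266,212), tab at (275,184). I'll enlarge both.

```bash
python3 - <<'E'
import cv2,numpy as np
a=cv2.imread("pics/top0.png")[168:248,238:338]; b=cv2.imread("pics/scene0.png")[172:252,216:316]
f=lambda i:cv2.resize(i,None,fx=5,fy=5,interpolation=cv2.INTER_CUBIC)
a=f(a);b=f(b)
cv2.imwrite("pics/crop0.png",cv2.resize(a,(800,640))[:600]);
E
cat > h.py <<'E'
import numpy as np,cv2
from station import *
def ray(n,u,v,z,m=None):
    m=m or camera_model(n);K=m['mtx'];R=np.array(m['orientation']);c=np.array(m['xyz'])
    d=R@np.array([(u-K[0,2])/K[0,0],-(v-K[1,2])/K[1,1],-1]);return c+d*(z-c[2])/d[2]
def proj(n,P):
    m=camera_model(n);K=m['mtx'];R=np.array(m['orientation']);c=np.array(m['xyz'])
    q=(np.atleast_2d(P)-c)@R;return np.c_[K[0,2]-K[0,0]*q[:,0]/q[:,2],K[1,2]+K[1,1]*q[:,1]/q[:,2]]
E
```

```text
(no output)
```

View pics/crop0.png

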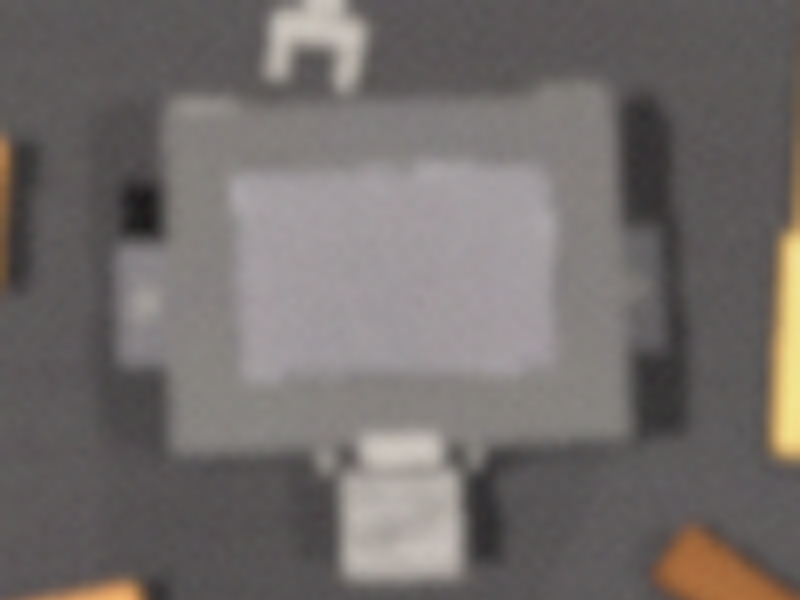

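The crop (8x, origin 238,168) shows the cover corners at FL(168,455), FR(632,440), BR(612,85) and BL(168,100). The pad's front corners are at (342,580) and (465,578).

Run:
```python
from h import *
from scipy.optimize import least_squares
px=np.array([[168,455],[632,440],[342,580],[465,578],[340,475],[463,470]])/8+[238,168]-.44
B=np.array([[-68,86,72],[-68,-86,72],[-114,22,45],[-114,-22,45],[-76,22,47],[-76,-22,47]])/1e3
def W(p,B):
    c,s=np.cos(p[2]),np.sin(p[2]);return np.c_[p[0]+c*B[:,0]-s*B[:,1],p[1]+s*B[:,0]+c*B[:,1],B[:,2]]
r=least_squares(lambda p:(proj("top",W(p,B))-px).ravel(),[.5,0,0])
p=r.x;print(p,np.degrees(p[2]));print(r.fun.reshape(-1,2).round(1))
for u,v in [(612,85),(168,100)]:print(ray("top",u/8+238,v/8+168,.072))
print(W(p,np.array([[65,86,.072e3],[65,-86,72]])/1e3))
print("pad",W(p,np.array([[-98,0,45],[-114,0,45]])/1e3), "scene",proj("scene",W(p,B)).round(0))
for n,(u,v) in dict(wedge=(239,252),strip=(338,247),strip_l=(322,236),stick=(342,222)).items(): print(n,ray("top",u,v,.02))
print("tip reach tcp now",sense()['tcp_pos'])
```

```text
[ 0.57594325 -0.00441309  0.04737251] 2.7142447512024277
[[ 0.4  0. ]
 [-0.1  0. ]
 [ 0.5 -0.3]
 [-0.4 -0.5]
 [ 0.3  0.3]
 [-0.7  0.5]]
[ 0.64666344 -0.08761581  0.072     ]
[0.63826255 0.08119388 0.072     ]
[[ 0.63679781  0.08456849  0.072     ]
 [ 0.64494284 -0.08723855  0.072     ]]
pad [[ 0.47805319 -0.00905386  0.045     ]
 [ 0.46207114 -0.00981154  0.045     ]] scene [[303. 189.]
 [240. 180.]
 [283. 181.]
 [268. 178.]
 [280. 190.]
 [264. 188.]]
wedge [0.42282719 0.1407644  0.02      ]
strip [ 0.4429918  -0.16566976  0.02      ]
strip_l [ 0.47634523 -0.11615189  0.02      ]
stick [ 0.5211542  -0.17881006  0.02      ]
tip reach tcp now [0.20285158 0.5907382  0.29126137]
```

The pose fits to under 0.7 px: box at (0.576, -0.004), yaw 2.7°. The scene view and the back corners agree. I'll shut the gripper, turn the jaws along box y, and go above the pad at box x ≈ -104, so the gripper body clears the cover when it swings.

```bash
python3 -m inch '[{"hand":1,"slide":[2.7,-6,0],"yaw":0.1},{"hand":1,"slide":[5.4,-12,0],"yaw":0.2},{"hand":1,"slide":[8.1,-18,0],"yaw":0.3},{"hand":1,"slide":[10.8,-24,0],"yaw":0.38},{"hand":1,"slide":[13.5,-30,0],"yaw":0.38},{"hand":1,"slide":[16.1,-36,0],"yaw":0.38},{"hand":1,"slide":[18.8,-42,0],"yaw":0.38},{"hand":1,"slide":[21.5,-48,0],"yaw":0.38},{"hand":1,"slide":[24.2,-54,0],"yaw":0.38},{"hand":1,"slide":[26.9,-60,0],"yaw":0.38}]'
python3 -m inch '[{"hand":1,"slide":[0,0,0],"yaw":0},{"hand":1,"slide":[0,0,-6],"yaw":0},{"hand":1,"slide":[0,0,-12],"yaw":0},{"hand":1,"slide":[0,0,-13],"yaw":0},{"hand":1,"slide":[0,0,-13],"yaw":0}]'
python3 - <<'E'
from h import *
s=sense();print(s['tcp_pos'],s['ee_rot'].round(3) if hasattr(s['ee_rot'],'round') else s['ee_rot'],s['wrist_force'],s['gripper_width'])
w=capture("wrist");cv2.imwrite("pics/w1.png",w)
E
```

```text
time_s: 1.35
tcp_pos: [0.4589, 0.0188, 0.2923]
ee_rot: [[0.999, 0.049, 0.0], [0.049, -0.999, 0.0], [0.0, -0.0, -1.0]]
wrist_force: [1.4, 1.2, -0.3]
gripper_width: 0.022
time_s: 1.98
tcp_pos: [0.4593, 0.0215, 0.163]
ee_rot: [[0.999, 0.051, 0.001], [0.051, -0.999, -0.0], [0.001, 0.0, -1.0]]
wrist_force: [0.1, 0.1, 0.1]
gripper_width: 0.001
[0.45925708 0.02153281 0.16296602] [[ 0.999  0.051  0.001]
 [ 0.051 -0.999 -0.   ]
 [ 0.001  0.    -1.   ]] [0.07993556 0.05393719 0.10623207] 0.0008350598772776313
```

View pics/w1.png

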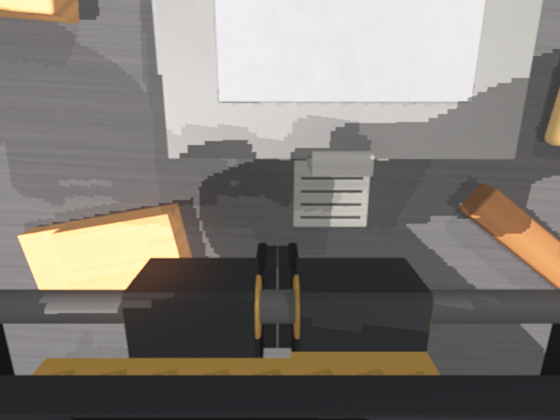

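Wrist view: pad front corners at (293,226) and (368,226), and the cover's front edge is level at row 158, so the yaw matches. The last move stopped short of its target. I'll compare the pad's position from this view.

```bash
cat >> h.py <<'E'
def wray(u,v,z):
    s=sense();m=camera_model("wrist");T=np.eye(4);T[:3,:3]=s['ee_rot'];T[:3,3]=s['tcp_pos'];C=T@np.array(m['tool_from_camera'])
    return ray(None,u,v,z,dict(mtx=m['mtx'],orientation=C[:3,:3],xyz=C[:3,3]))
E
python3 - <<'E'
from h import *
for q in [(293,226,.045),(368,226,.045),(167,158,.072),(522,158,.072)]:print(wray(*q).round(4))
print(camera_model("wrist"))
E
```

```text
[0.4634 0.0126 0.045 ]
[ 0.4658 -0.0326  0.045 ]
[0.5055 0.0793 0.072 ]
[ 0.5148 -0.0972  0.072 ]
{'mtx': array([[368.14606908,   0.        , 276.97240934],
       [  0.        , 368.14606908, 204.38884544],
       [  0.        ,   0.        ,   1.        ]]), 'tool_from_camera': array([[ 8.89601251e-04,  9.58731699e-01,  2.84310989e-01,
         7.82283462e-02],
       [ 9.99998135e-01, -1.34020014e-03,  1.39035344e-03,
        -3.87903237e-06],
       [ 1.71400954e-03,  2.84309222e-01, -9.58731103e-01,
        -9.03130828e-02],
       [ 0.00000000e+00,  0.00000000e+00,  0.00000000e+00,
         1.00000000e+00]])}
```

The wrist view gives the pad front at (0.4646, -0.010), against (0.462, -0.010) from the top view. That's consistent, so I'll centre over the pad and descend.

```bash
python3 -m inch '[{"hand":1,"slide":[1.3,-3.1,0],"yaw":0},{"hand":1,"slide":[1.3,-3.1,-2],"yaw":0},{"hand":1,"slide":[1.3,-3.1,-4],"yaw":0},{"hand":1,"slide":[1.3,-3.1,-4.3],"yaw":0},{"hand":1,"slide":[1.3,-3.1,-4.3],"yaw":0}]'
python3 -m inch '[{"hand":1,"slide":[0,0,-0.2],"yaw":0},{"hand":1,"slide":[0,0,-0.4],"yaw":0},{"hand":1,"slide":[0,0,-0.6],"yaw":0},{"hand":1,"slide":[0,0,-0.6],"yaw":0}]'
```

```text
time_s: 2.65
tcp_pos: [0.4727, -0.0097, 0.1208]
ee_rot: [[0.999, 0.05, 0.003], [0.05, -0.999, 0.001], [0.003, -0.001, -1.0]]
wrist_force: [-0.4, -0.4, -0.5]
gripper_width: 0.005
time_s: 3.15
tcp_pos: [0.4717, -0.0101, 0.1135]
ee_rot: [[0.999, 0.049, 0.0], [0.049, -0.999, 0.0], [0.0, -0.0, -1.0]]
wrist_force: [-0.5, 1.2, 3.1]
gripper_width: 0.006
```

```bash
python3 -m inch '[{"hand":1,"slide":[0,0,-0.2],"yaw":0},{"hand":1,"slide":[0,0,-0.4],"yaw":0},{"hand":1,"slide":[0,0,-0.4],"yaw":0}]'
python3 -m inch '[{"hand":1,"slide":[0,0,-0.2],"yaw":0},{"hand":1,"slide":[0,0,-0.3],"yaw":0},{"hand":1,"slide":[0,0,-0.3],"yaw":0}]'
```

```text
time_s: 3.52
tcp_pos: [0.4716, -0.0102, 0.1095]
ee_rot: [[0.999, 0.049, -0.0], [0.049, -0.999, -0.0], [-0.0, 0.0, -1.0]]
wrist_force: [-2.8, 1.9, 5.0]
gripper_width: 0.002
time_s: 3.9
tcp_pos: [0.4717, -0.0101, 0.1084]
ee_rot: [[0.999, 0.05, 0.001], [0.05, -0.999, -0.0], [0.001, 0.0, -1.0]]
wrist_force: [-7.2, 2.2, 20.9]
gripper_width: 0.002
```

Force rose to 21 N at a travel of about 6 mm, so the tab is at its hard stop. Next I'll raise the tool and check the cover.

```bash
python3 -m inch '[{"hand":1,"slide":[0,0,2],"yaw":0},{"hand":1,"slide":[-4,0,6],"yaw":0},{"hand":1,"slide":[-4,0,9.8],"yaw":0},{"hand":1,"slide":[-4,0,9.8],"yaw":0}]'
python3 - <<'E'
from h import *
s=capture("scene")[140:270,190:340];t=capture("top")[150:280,210:360];w=capture("wrist")
r=lambda i:cv2.resize(i,(400,346),interpolation=cv2.INTER_CUBIC)
cv2.imwrite("pics/c2.png",np.vstack([np.hstack([r(s),r(t)]),np.hstack([w[:250],np.zeros((250,240,3),np.uint8)])]))
E
```

```text
time_s: 4.4
tcp_pos: [0.433, -0.0098, 0.2069]
ee_rot: [[0.999, 0.05, 0.007], [0.05, -0.999, 0.002], [0.007, -0.002, -1.0]]
wrist_force: [0.3, 0.4, 0.3]
gripper_width: -0.005
```

View pics/c2.png

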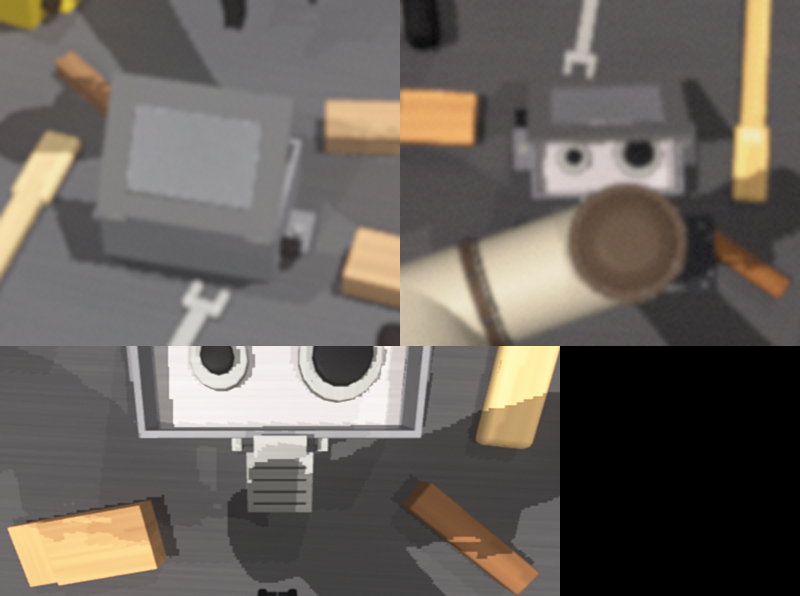

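The cover is ajar. The smaller button (reset) is the left one, at top px about (275,209); jog is at about (299,207). I'll push the cover back with the tips about 137 mm above the table.

```bash
python3 -m inch '[{"hand":1,"slide":[5,0.2,0],"yaw":0},{"hand":1,"slide":[8,0.4,0],"yaw":0},{"hand":1,"slide":[10,0.5,0],"yaw":0},{"hand":1,"slide":[12,0.6,0],"yaw":0},{"hand":1,"slide":[14,0.7,0],"yaw":0},{"hand":1,"slide":[16,0.8,0],"yaw":0},{"hand":1,"slide":[18,0.9,0],"yaw":0},{"hand":1,"slide":[19.5,0.9,0],"yaw":0},{"hand":1,"slide":[20.5,0.9,0],"yaw":0},{"hand":1,"slide":[20.5,0.9,0],"yaw":0}]'
python3 -m inch '[{"hand":1,"slide":[0.5,0,0],"yaw":0},{"hand":1,"slide":[1,0,0],"yaw":0},{"hand":1,"slide":[1.2,0,0],"yaw":0},{"hand":1,"slide":[1.2,0,0],"yaw":0}]'
```

```text
time_s: 5.8
tcp_pos: [0.6365, -0.0014, 0.2021]
ee_rot: [[0.999, 0.049, -0.003], [0.049, -0.999, -0.001], [-0.003, 0.0, -1.0]]
wrist_force: [-0.4, 0.7, 0.1]
gripper_width: 0.006
time_s: 6.3
tcp_pos: [0.6489, -0.0013, 0.2044]
ee_rot: [[0.999, 0.049, 0.001], [0.049, -0.999, 0.0], [0.001, 0.0, -1.0]]
wrist_force: [0.1, 0.3, 0.3]
gripper_width: 0.009
```

```bash
python3 -m inch '[{"hand":1,"slide":[0.2,0,0],"yaw":0},{"hand":1,"slide":[0.4,0,0],"yaw":0},{"hand":1,"slide":[0.4,0,0],"yaw":0}]'
python3 -m inch '[{"hand":1,"slide":[0.2,0,0],"yaw":0},{"hand":1,"slide":[0.3,0,0],"yaw":0},{"hand":1,"slide":[0.3,0,0],"yaw":0}]'
```

```text
time_s: 6.68
tcp_pos: [0.6512, -0.0013, 0.2042]
ee_rot: [[0.999, 0.049, -0.004], [0.049, -0.999, -0.0], [-0.004, 0.0, -1.0]]
wrist_force: [-4.8, 1.1, 2.3]
gripper_width: 0.004
time_s: 7.05
tcp_pos: [0.6519, -0.0013, 0.2041]
ee_rot: [[0.999, 0.049, -0.01], [0.049, -0.999, -0.001], [-0.01, 0.0, -1.0]]
wrist_force: [-10.5, 2.2, 6.4]
gripper_width: 0.002
```

The force built to 10 N at x = 0.652, where the stop was expected (0.6515). I'll back off and look at the buttons with the wrist camera.

```bash
python3 -m inch '[{"hand":1,"slide":[-4,0,0],"yaw":0},{"hand":1,"slide":[-9,0,0],"yaw":0},{"hand":1,"slide":[-14,0,0],"yaw":0},{"hand":1,"slide":[-14,0,0],"yaw":0},{"hand":1,"slide":[-14,0,0],"yaw":0}]'
python3 - <<'E'
from h import *
print(sense()['tcp_pos'])
cv2.imwrite("pics/w3.png",capture("wrist"));cv2.imwrite("pics/top3.png",capture("top"));cv2.imwrite("pics/sc3.png",capture("scene"))
E
```

```text
time_s: 7.68
tcp_pos: [0.5168, -0.0009, 0.2052]
ee_rot: [[0.999, 0.05, 0.003], [0.05, -0.999, 0.0], [0.003, -0.0, -1.0]]
wrist_force: [0.3, 0.3, 0.4]
gripper_width: 0.003
[ 0.51683252 -0.00093691  0.20521034]
```

View pics/w3.png

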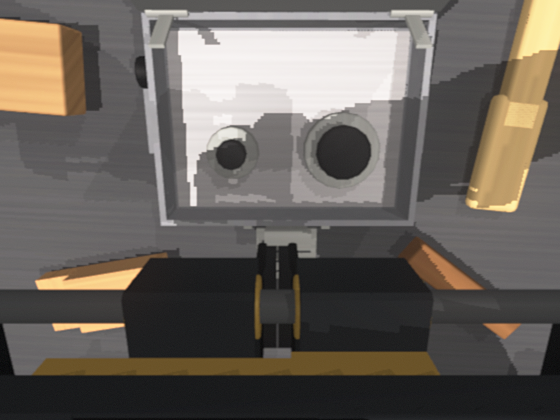

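Reset is at px (231,154), jog at (343,152), and the cover is clear of the opening.

Run:
```python
from h import *
a=wray(231,154,.06);b=wray(343,152,.06);print(a,b,np.hypot(*(a-b)[:2]))
print(ray("top",274.9,208.9,.06),ray("top",299.2,207.4,.06),"delta",(a-sense()['tcp_pos'])*100)
s=cv2.imread("pics/sc3.png")[140:290,190:370];cv2.imwrite("pics/sc3c.png",cv2.resize(s,(720,600),interpolation=cv2.INTER_CUBIC))
```

```text
[0.55780502 0.03081997 0.06      ] [ 0.5626717  -0.04053306  0.06      ] 0.071518803240538
[0.55343919 0.03150713 0.06      ] [ 0.55918426 -0.04233148  0.06      ] delta [  4.08463143   3.1824808  -14.43609555]
```

View pics/sc3c.png

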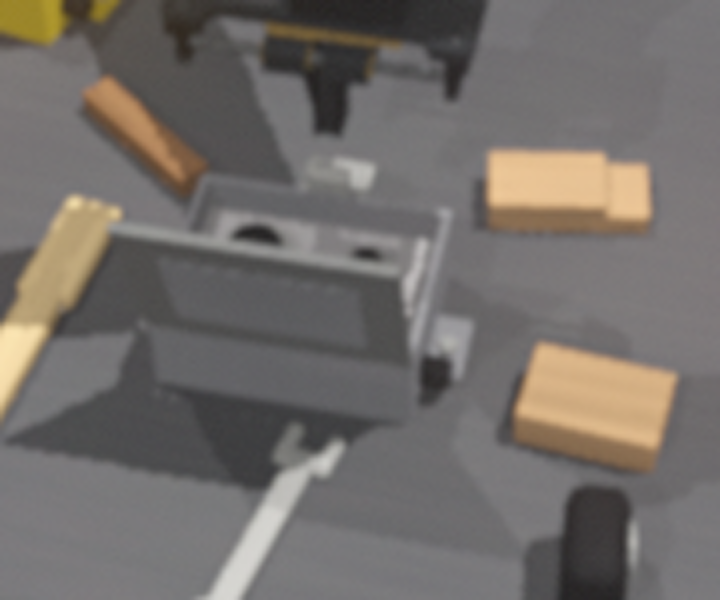

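The cover leans back at its stop. The button spacing measures 71.5 mm (72 expected). Moving over reset at (0.557, 0.031) and down to just above it.

```bash
python3 -m inch '[{"hand":1,"slide":[4,3.2,0],"yaw":0},{"hand":1,"slide":[4,3.2,0],"yaw":0},{"hand":1,"slide":[4,3.2,-3],"yaw":0},{"hand":1,"slide":[4,3.2,-5.5],"yaw":0},{"hand":1,"slide":[4,3.2,-7],"yaw":0},{"hand":1,"slide":[4,3.2,-7],"yaw":0},{"hand":1,"slide":[4,3.2,-7],"yaw":0}]'
python3 -m inch '[{"hand":1,"slide":[0,0,-0.2],"yaw":0},{"hand":1,"slide":[0,0,-0.4],"yaw":0},{"hand":1,"slide":[0,0,-0.6],"yaw":0},{"hand":1,"slide":[0,0,-0.6],"yaw":0}]'
```

```text
time_s: 8.7
tcp_pos: [0.5563, 0.0309, 0.1351]
ee_rot: [[0.999, 0.049, 0.002], [0.049, -0.999, 0.0], [0.002, -0.0, -1.0]]
wrist_force: [0.1, 0.1, 0.4]
gripper_width: 0.004
time_s: 9.2
tcp_pos: [0.5558, 0.0309, 0.1286]
ee_rot: [[0.999, 0.049, 0.001], [0.049, -0.999, 0.0], [0.001, -0.0, -1.0]]
wrist_force: [-0.2, 0.5, 1.8]
gripper_width: 0.008
```

Contact came at the expected height (1.8 N at tip z ≈ 58.6 mm). Pressing to the bottom.

```bash
python3 -m inch '[{"hand":1,"slide":[0,0,-0.2],"yaw":0},{"hand":1,"slide":[0,0,-0.4],"yaw":0},{"hand":1,"slide":[0,0,-0.4],"yaw":0}]'
python3 -m inch '[{"hand":1,"slide":[0,0,-0.2],"yaw":0},{"hand":1,"slide":[0,0,-0.3],"yaw":0},{"hand":1,"slide":[0,0,-0.3],"yaw":0}]'
```

```text
time_s: 9.57
tcp_pos: [0.5559, 0.0309, 0.1245]
ee_rot: [[0.999, 0.049, 0.001], [0.049, -0.999, 0.0], [0.001, 0.0, -1.0]]
wrist_force: [-0.7, -0.1, 5.0]
gripper_width: 0.008
time_s: 9.95
tcp_pos: [0.5559, 0.0309, 0.1239]
ee_rot: [[0.999, 0.05, 0.001], [0.05, -0.999, -0.0], [0.001, 0.0, -1.0]]
wrist_force: [-5.8, 1.5, 17.5]
gripper_width: 0.009
```

The button bottomed out: 17.5 N with no further travel, at tip z ≈ 54 mm. I'll let go, retreat clear and check.

```bash
python3 -m inch '[{"hand":1,"slide":[0,0,1],"yaw":0},{"hand":1,"slide":[0,0,5],"yaw":0},{"hand":1,"slide":[0,0,9],"yaw":0},{"hand":1,"slide":[-4,-3,9],"yaw":0},{"hand":1,"slide":[-4,-3,9],"yaw":0},{"hand":1,"slide":[-4,-3,9],"yaw":0}]'
python3 - <<'E'
from h import *
w=capture("wrist");s=capture("scene")[140:290,190:370]
cv2.imwrite("pics/end.png",np.hstack([cv2.resize(w,(400,300)),cv2.resize(s,(400,300),interpolation=cv2.INTER_CUBIC)]))
E
```

```text
time_s: 10.7
tcp_pos: [0.5156, 0.0007, 0.211]
ee_rot: [[0.999, 0.049, -0.0], [0.049, -0.999, -0.0], [-0.0, 0.0, -1.0]]
wrist_force: [0.9, -0.4, -0.6]
gripper_width: 0.005
```

View pics/end.png

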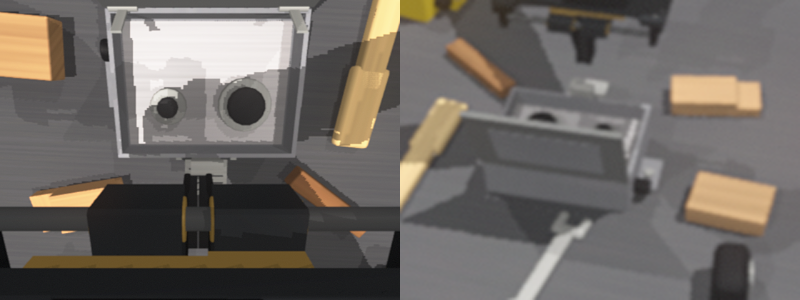

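Both views show the cover still fully back, the buttons up (reset at about (167,107) in the left panel), the offcuts and tools where they were, and the gripper clear. Handing in.

```bash
python3 -c "
from station import *
print(finish_job())"
```

```text
the job is handed in; nothing more can be done
None
```

The job is done and handed in at about 11 s on the robot's clock, well inside the 48 s limit. No verdict was reported.

- **Tab:** I pressed it to its hard stop (21 N), and the pictures showed the cover sprung up.
- **Cover:** I pushed it back until the force rose to about 10 N at x = 0.652 m; the stop was expected at 0.6515 m. In the last pictures it was still fully back.
- **Reset:** This was the left, smaller button. I pressed it until it bottomed out at tip height 54 mm (17.5 N), then let go.
- **Last checks:** The final pictures showed the gripper clear of everything and the offcuts and tools in view where they were. I never went over the larger button.

The top and wrist cameras differed by 2 to 4 mm on the pad and button positions, which was too small to matter. The first long move stopped about 3 cm short of its target, and I corrected it before touching anything. The buttons springing back up was judged only from the pictures, not measured.

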